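# Index the rotary stock stand and restock its row

### The arm

A 6-joint arm with a two-finger parallel gripper is mounted at the origin on the work surface. World frame = base frame: x ahead of the robot, y to its left, z up, the work surface at z = 0. Lengths are in m, angles in rad, forces in N, time in s.
With the tool pointing down it reaches from about 0.35 to 0.775 m from the base axis. Payload 5.5 kg.
Tool frame: the origin (TCP) lies at the very end of the fingers, on their centre line; the grasp point (between the pads) lies 19 mm behind it; x points along the fingers, y is the direction in which the jaws open and shut, and the axes are right-handed (so a half turn about x gives the same grasp; the last joint's range is limited). The gripper opens to 85 mm and grips with 20 to 120 N. Pads are 22 mm wide; open, the fingers measure 114 mm over their backs; the gripper's body (76 mm by 85 mm) begins 54 mm behind the grasp point. The pads swing forward as they close: fully open they stand 13 mm farther back than shut.
Start: joints at [1.145, 0.313, 0.046, 1.304, 0, 1.431], TCP at [0.162, 0.552, 0.231] pointing down, gripper open.
Joint ranges: [-2.76, 2.76], [-0.86, 1.69], [-1.03, 1.26], [-2.2, 2.34], [-1.47, 1.5], [-3.14, 3.14]. Speed limits (rad/s): [2.57, 2.57, 3.14, 3.14, 3.14, 3.14].

### API

Orientations are given as a unit quaternion [w, x, y, z].
In Python, from workcell import env gives the robot as it stands.
- The arm moves only by the tool servo_tool, never from a script. Its argument "increments" is a list of rows, each an object with "offset": the shift along the tool's x, y, z in cm, a list of three; "yaw": the turn about the tool's x in degrees. In form: [{"offset": [x, y, z], "yaw": yaw}, ...]. A call has exactly 8 rows; each row is the pose to reach, as a shift and turn from the pose commanded when the call began, along the tool's axes at that moment; what a row does not reach only later rows make up. A row lasts 1/10 s, in which the tool goes at most 50 mm and 8.59 degrees, less where a joint would pass 70% of its speed; a pose out of reach is approached as far as the arm can. A call with a gripper value outside its range is refused whole. "claw" is the opening, from 0 (shut) to 1 (fully open), set as the call begins (left out, the last holds). The fingers move at their own pace and stop on an object; "force" is the grip in N (left out, the last holds). Time passes only in rows, so rows that repeat a pose let the fingers close, or fill a call up. It gives the time, the measured TCP pose, the force and the opening at its end, in the units of the state.
- env.get_state(): the state, without advancing time (a new reading comes with each control period).
- env.read_camera(name): name is "side" or "top" or "wrist"; returns (picture, depth): 480x640x3 uint8, red, green, blue; 480x640 float32, m along the optical axis (not along the pixel's ray), 0 where there is no reading.
- env.camera_model(name): a dict with "vertical_fov" (degrees; the focal length in pixels is half the picture's height over the tangent of half this angle, whatever the lens; pixels are square), "cx", "cy" (the principal point, pixels), "world_from_camera" (4x4, takes a point from camera to world coordinates). Camera axes: x right, y up, looking along -z (the intrinsics and any distortion apply to the point x, -y, -z); pixel columns grow to the right and rows downward; lengths in m; the calibration is good to about 2 mm. The wrist camera is an equidistant fisheye: a pixel r from the principal point sees the ray r / f radians off the axis. A picture is of the moment at which its call begins: read the wrist's pose just before it. camera_model takes no time and is no camera call; for the wrist camera it gives the pose at the moment of the call.
- env.hand_in(): hands the job in, once; it reports no verdict.
The state is a dict: "clock": time; "joint_pos": joint angles; "qvel": joint speeds; "tau": joint torques, N m; "tcp_pos": TCP position; "orientation": TCP orientation; "wrist_force": force on the tool from outside, world axes, zero at the start; "ft_torque": the same for the moment, N m; "finger_gap": finger opening in m.
Only numpy, scipy, OpenCV 4.12 (cv2) and the standard library are available. Lean on these libraries where they do the work, as an engineer would, in place of code of your own. Each camera call takes 0.05 s, during which the arm holds its last target.

### The job

Pull the rotary stand's sprung index pin outwards by its stirrup, turn the stand one hole anticlockwise (seen from above) so that its lane faces the robot, and let the pin spring fully home in that hole. Then bring the canister already on the stand forward along the lane right up to the front lip, and set the spare canister from the desk upright in the lane behind it. Keep both canisters upright and leave the other things on the desk where they are.

Things in the scene. Friction and masses are not known exactly. Their poses are not given: they have to be found in the camera images.
- stand: Fixed round base of the rotary stand: wooden foot 168 mm across, 6 mm thick, a black line on it at each hole; on it a dark steel drum 130 mm across, top at 30 mm, with 8 round radial holes (14 mm), 45 degrees apart, 18 mm above the desk. Origin: on the vertical turning axis, at desk height. At turntable angle 0 its axes are parallel to the turntable's (see lane_front).
- turntable (a joint): Angle (rad) of the turntable, positive anticlockwise seen from above; 0 at the start, pin in a hole; the next hole anticlockwise is at +0.785. Stops at -0.9 and 1.7. Light drag (0.12 N m); stays where left. Wooden disc 134 mm across, top 40 mm above the desk, with a walled lane on top and a steel block (30 mm wide, 86 to 104 mm from the axis, 8 to 40 mm high) guiding the pin.
- index_pin (a joint): How far the pin is pulled radially outwards (m): 0 home, 0.018 at the stop. A spring pulls it home: 3 N at home, 7 N fully out. Its round tip (10 mm thick) reaches 9 mm into the drum's hole (2 mm play each side): pull it out more than 9 mm to turn. Let go between holes it rides on the drum at about 9 mm, snaps home by itself at the next hole and then blocks the turntable.
- pull_eye (a point): Centre of the open eye in the pin's flat brass stirrup; moves with pin and turntable; 136 mm from the axis when home, 18 mm above the desk. x points outwards (pulling direction), y anticlockwise, z up. Eye 36 mm (x) by 60 mm (y), open above and below; bars 8 mm thick, 12 to 24 mm above the desk. A finger in the eye can pull and push it round, or the outer bar (22 mm further out) can be pinched.
- lane_front (a point): Point on the lane's floor (40 mm above the desk) at the inner face of the front lip, mid-width, 54 mm from the axis. Turns with the turntable: x points along the lane to its back, z up. The lane is a channel 100 mm long, 50 mm wide inside; all four walls 3 mm thick, 8 mm high, open above. The front lip is the end nearest the robot once turned; the stirrup is 105 degrees anticlockwise of it.
- lane_back (a point): Point on the lane's floor at the inner face of the back wall, middle of the width, 100 mm behind lane_front. Axes as lane_front.
- old_canister: Older stock: round aluminium canister, 40 mm diameter, 48 mm high, about 0.11 kg, standing near the back of the lane on the turntable. Origin: centre of its underside, z up. At the front lip its centre is 20 mm behind lane_front.
- new_canister: Spare canister, same shape and size, standing on the desk on the robot's right. Origin: centre of its underside, z up.
- bakelite_knob: Bystander: red control knob lying flat side down, 38 mm diameter, 24 mm high, on the robot's right; its place may be swapped with the spare canister's. Origin: centre of its underside.
- chassis_corner: Bystander: aluminium corner piece, 50 x 50 mm, 43 mm high, on the robot's left. Origin: centre of its underside.
- lamp_lens: Bystander: small glass lamp lens, 30 mm diameter, 22 mm high, on the robot's left. Origin: centre of its underside.
- standoff: Bystander: upright steel standoff, 14 mm diameter, 30 mm high, on the robot's left. Origin: centre of its underside.
- parts_box: Fixed bystander: wooden parts box 110 x 170 x 60 mm with its brass lid standing open at the far (+x) side, leaning back, top about 160 mm high; far right of the desk. Origin: centre of its underside.
Things that resemble listed ones, but are neither listed nor needed, are in the scene too. Leave any turquoise look-alike of the new_canister alone.

How it is judged:
On the way, in this order (a step that is already met when the one before it is completed fails the run):
1. the index pin is pulled out of its hole (more than 8 mm) (value of joint index_pin above 0.008 m), for 0.1 s.
2. the stand is turned one hole anticlockwise and the pin has sprung home there (value of joint turntable between 0.735 and 0.835 rad and value of joint index_pin below 0.0025 m), for 0.2 s.
3. the older canister is at the front lip of the lane, upright (x of old_canister in the frame of lane_front below 0.028 m and z of old_canister in the frame of lane_front below 0.004 m and angle between old_canister's own z axis and vertical below 0.1 rad), for 0.2 s.
At the end, for the whole second after the job is handed in: The turntable is locked in the next hole anticlockwise (0.785 rad within 0.05) with the pin home (within 2.5 mm); the older canister stands upright on the lane's floor at the front lip (within 8 mm of touching it); the spare canister stands upright on the lane's floor behind it; both at rest (all of step 2 and all of step 3 and x of old_canister in the frame of lane_front above 0.015 m and y of old_canister in the frame of lane_front between -0.008 and 0.008 m and x of new_canister in the frame of lane_front between 0.052 and 0.085 m and y of new_canister in the frame of lane_front between -0.008 and 0.008 m and z of new_canister in the frame of lane_front between -0.004 and 0.004 m and angle between new_canister's own z axis and vertical below 0.1 rad and linear speed of each of old_canister, new_canister below 0.01 m/s).
It fails at once if a canister is tipped over (angle between any of old_canister, new_canister's own z axis and vertical above 0.6 rad).
It fails at once if a bystander is moved more than 20 mm (distance of any of bakelite_knob, chassis_corner, lamp_lens, standoff from where it was at the start of the episode above 0.02 m).
It also fails if it takes over 72 s, if anything falls off the work surface, if the arm or the gripper's body presses on something with over 40 N, if the wrist force passes 120 N, or if a joint passes its speed limit or range.

## Working session

There is one attempt and no reset: what is moved stays moved. The work goes in short steps, Python scripts to look and compute and a tool call to move; the robot and the scene stay as the last step left them, time stands still between calls to the robot, and variables do not carry over. Pictures are saved under pics/ and viewed, and the job is handed in when it is done.

Besides the shell and the picture viewer there is one more tool, called after "Call:" as name(argument=value, ...), one argument or row to a line, values as JSON. servo_tool: Moves the arm, as the interface text tells. Its arguments: {"type":"object","properties":{"increments":{"type":"array","items":{"type":"object","properties":{"offset":{"type":"array","items":{"type":"number"}},"yaw":{"type":"number"}}}},"claw":{"type":"number"},"force":{"type":"number"}},"required":["increments"]}

```bash
ls; mkdir -p pics; cat > h.py <<'E'
import numpy as np, cv2
from workcell import env
def snap(n,fn):
    m=env.camera_model(n); p,d=env.read_camera(n)
    cv2.imwrite('pics/%s.png'%fn,p[:,:,::-1]); np.savez('pics/%s.npz'%fn,p=p,d=d,**{k:np.array(v) for k,v in m.items()})
    return m,p,d
def load(fn):
    z=np.load('pics/%s.npz'%fn); return z
def world(z,u,v,zz=None):
    "pixel to world via depth (or plane zz), pinhole"
    f=240/np.tan(np.radians(float(z['vertical_fov']))/2); T=z['world_from_camera']
    r=np.array([(u-float(z['cx']))/f,-(v-float(z['cy']))/f,-1])
    if zz is None: t=z['d'][int(round(v)),int(round(u))]
    else: t=(zz-T[2,3])/(T[:3,:3]@r)[2]
    return (T@np.append(r*t,1))[:3]
def cloud(z):
    f=240/np.tan(np.radians(float(z['vertical_fov']))/2); T=z['world_from_camera'];d=z['d']
    v,u=np.mgrid[:480,:640]
    P=np.stack([(u-float(z['cx']))/f*d,-(v-float(z['cy']))/f*d,-d],-1)
    return P@T[:3,:3].T+T[:3,3]
E
python3 - <<'E'
from h import *
for n in ['top','side']:
    m,p,d=snap(n,n+'0'); print({k:np.round(v,3).tolist() if not isinstance(v,str) else v for k,v in m.items()})
s=env.get_state(); print({k:np.round(v,3).tolist() for k,v in s.items()})
E
```

```text
pics
{'vertical_fov': 45.069, 'cx': 317.684, 'cy': 246.952, 'world_from_camera': [[-0.026, 0.982, -0.185, 0.294], [-1.0, -0.027, 0.0, -0.063], [-0.005, 0.185, 0.983, 1.507], [0.0, 0.0, 0.0, 1.0]]}
{'vertical_fov': 55.159, 'cx': 320.007, 'cy': 235.591, 'world_from_camera': [[0.969, 0.184, -0.167, 0.407], [-0.248, 0.679, -0.691, -0.69], [-0.014, 0.711, 0.703, 0.697], [0.0, 0.0, 0.0, 1.0]]}
{'clock': 0.1, 'joint_pos': [1.145, 0.314, 0.045, 1.304, -0.0, 1.431], 'qvel': [-0.001, -0.002, 0.003, 0.001, 0.003, 0.0], 'tau': [0.003, -48.173, 29.924, 0.013, -0.0, 0.0], 'tcp_pos': [0.162, 0.551, 0.231], 'orientation': [0.7, 0.1, 0.7, -0.101], 'wrist_force': [-0.588, 0.324, -0.475], 'ft_torque': [-0.028, 0.001, 0.067], 'finger_gap': 0.085}
```

View pics/top0.png

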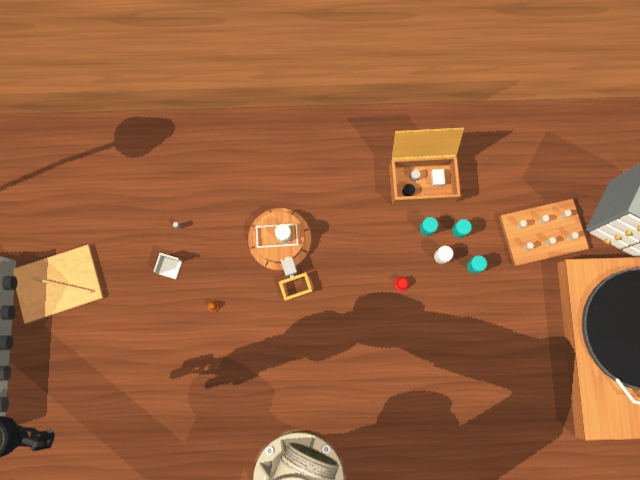

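View pics/side0.png

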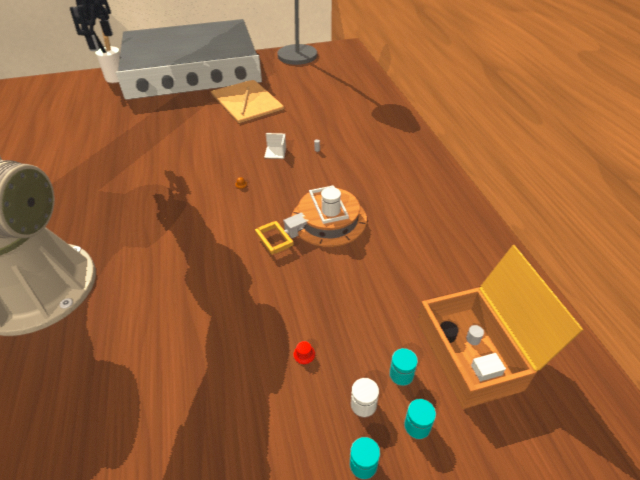

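```bash
python3 - <<'E'
from h import *
z=load('top0');P=cloud(z)
for n,u,v in [('canTop',282,232),('new',444,252),('knob',402,283),('t1',430,224),('t2',462,227),('t3',478,262),('corner',168,265),('standoff',176,224),('lens',212,306),('desk',350,240),('desk2',250,320)]:
    print(n,np.round(P[v,u],4),np.round(world(z,u,v,0.03),3))
c=z['p'][200:310,230:330]
cv2.imwrite('pics/c1.png',cv2.resize(c[:,:,::-1],None,fx=6,fy=6,interpolation=cv2.INTER_CUBIC)[:600])
z=load('side0');c=z['p'][170:260,240:380]
cv2.imwrite('pics/c2.png',cv2.resize(c[:,:,::-1],None,fx=5,fy=5,interpolation=cv2.INTER_CUBIC))
E
```

```text
canTop [0.6014 0.0248 0.0901] [0.615 0.029 0.03 ]
new [ 0.5462 -0.3856  0.0519] [ 0.55 -0.39  0.03]
knob [ 0.4731 -0.2784  0.0231] [ 0.472 -0.277  0.03 ]
t1 [ 0.6218 -0.3557  0.0456] [ 0.625 -0.359  0.03 ]
t2 [ 0.6117 -0.438   0.0449] [ 0.615 -0.442  0.03 ]
t3 [ 0.5188 -0.4715  0.0473] [ 0.521 -0.476  0.03 ]
corner [0.5394 0.3312 0.0049] [0.535 0.325 0.03 ]
standoff [0.6437 0.3061 0.0295] [0.644 0.306 0.03 ]
lens [0.4273 0.212  0.0193] [0.426 0.21  0.03 ]
desk [ 5.943e-01 -1.499e-01  1.000e-04] [ 0.588 -0.148  0.03 ]
desk2 [ 0.3902  0.1169 -0.0009] [0.388 0.113 0.03 ]
```

View pics/c1.png

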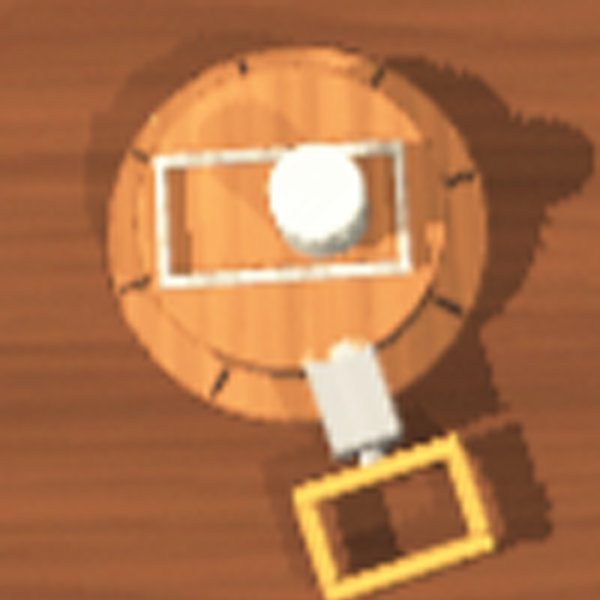

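View pics/c2.png

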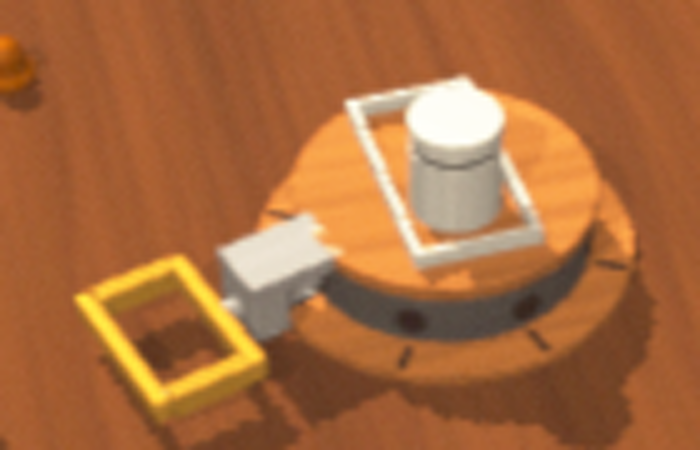

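```bash
cat > meas.py <<'E'
from h import *
import sys
def rect(z,mask,zz):
    v,u=np.nonzero(mask); Q=np.array([world(z,a,b,zz)[:2] for a,b in zip(u,v)])
    r=cv2.minAreaRect((Q*1000).astype(np.float32)); return r,Q
def stir(fn,box):
    z=load(fn);p=z['p'].astype(int);R,G,B=p[...,0],p[...,1],p[...,2]
    hsv=cv2.cvtColor(z['p'],cv2.COLOR_RGB2HSV)
    P=cloud(z)
    m=(hsv[...,0]>19)&(hsv[...,0]<33)&(hsv[...,1]>110)&(hsv[...,2]>120)
    k=np.zeros_like(m);u0,u1,v0,v1=box;k[v0:v1,u0:u1]=1;m&=k
    r,Q=rect(z,m,.024);print(fn,'stirrup',m.sum(),np.round(r,1) if 0 else r)
    b=cv2.boxPoints(r);print(np.round(b,0).tolist(),'mean',Q.mean(0).round(4))
    return r
if __name__=='__main__':
    stir('top0',(270,325,265,305)); stir('side0',(250,297,218,255))
    z=load('top0');P=cloud(z)
    # corner of lane from crop px (crop/6+offset), pixel centres
    for a in [(160,157),(405,145),(410,268),(163,282)]:
        u=a[0]/6+230-.4;v=a[1]/6+200-.4;print('lane',world(z,u,v,.048).round(4))
    # canister top
    for n,(u0,u1,v0,v1) in dict(old=(268,298,218,246),new=(430,458,240,268)).items():
        s=P[v0:v1,u0:u1].reshape(-1,3);zt=.088 if n=='old' else .048
        q=s[abs(s[:,2]-zt)<.006];print(n,len(q),q.mean(0).round(4),((q.max(0)+q.min(0))/2).round(4),(q.max(0)-q.min(0)).round(3))
    for d in (.006,):
        from itertools import product
        q=[(292,47),(107,228),(487,232),(300,422)]
        for a in q: print('foot',world(z,a[0]/6+229.6,a[1]/6+199.6,.006).round(4))
    # hole/black lines
E
python3 meas.py
```

```text
top0 stirrup 183 ((472.6821594238281, -2.4094314575195312), (49.21235275268555, 73.37737274169922), 16.964523315429688)
[[438.0, 26.0], [460.0, -45.0], [507.0, -30.0], [486.0, 40.0]] mean [ 0.4724 -0.0024]
side0 stirrup 227 ((471.77972412109375, -1.3520278930664062), (50.20658493041992, 74.18568420410156), 16.866018295288086)
[[437.0, 27.0], [459.0, -44.0], [507.0, -30.0], [485.0, 41.0]] mean [ 0.4718 -0.003 ]
lane [0.6289 0.0937 0.048 ]
lane [ 0.6313 -0.012   0.048 ]
lane [ 0.5772 -0.013   0.048 ]
lane [0.574  0.0928 0.048 ]
old 183 [0.6042 0.0245 0.0883] [0.6037 0.0239 0.0881] [0.038 0.038 0.012]
new 186 [ 0.5449 -0.3873  0.0479] [ 0.5456 -0.3875  0.048 ] [0.04  0.04  0.012]
foot [0.6872 0.039  0.006 ]
foot [0.6071 0.1218 0.006 ]
foot [ 0.6007 -0.0459  0.006 ]
foot [0.5182 0.0378 0.006 ]
```

```bash
python3 - <<'E'
from h import *
from scipy.spatial.transform import Rotation as R
z=load('top0');c=z['p'][150:310,380:500]
c2=load('side0')['p'][320:480,280:460]
a=cv2.resize(c,(450,600),interpolation=cv2.INTER_CUBIC)[:, :];b=cv2.resize(c2,(350,311),interpolation=cv2.INTER_CUBIC)
o=np.zeros((600,800,3),np.uint8);o[:,:450]=a;o[:311,450:]=b
cv2.imwrite('pics/c3.png',o[:,:,::-1])
s=env.get_state();q=s['orientation'];M=R.from_quat(np.array(q)[[1,2,3,0]]).as_matrix()
print(M.round(3),np.degrees(np.arctan2(M[1,1],M[0,1])),np.degrees(s['joint_pos']))
E
```

```text
[[-0.001  0.282  0.959]
 [-0.002  0.959 -0.282]
 [-1.    -0.002 -0.   ]] 73.62552483693989 [ 6.56278090e+01  1.79855502e+01  2.58270466e+00  7.46918749e+01
 -1.99509090e-04  8.20022950e+01]
```

View pics/c3.png

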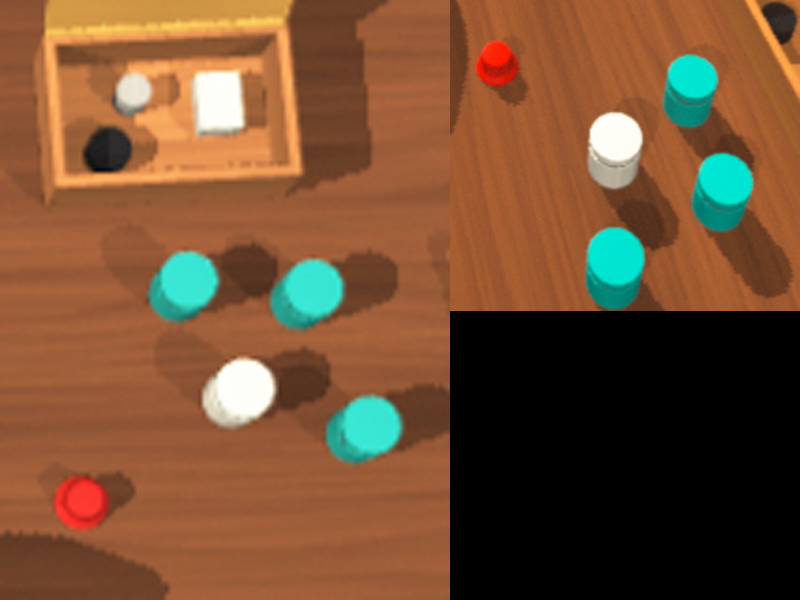

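```bash
cat > go.py <<'E'
from h import *
from scipy.spatial.transform import Rotation as R
def pose():
    s=env.get_state();q=np.array(s['orientation']);M=R.from_quat(q[[1,2,3,0]]).as_matrix()
    return np.array(s['tcp_pos']),M,np.degrees(np.arctan2(M[1,1],M[0,1])),s
def rel(p,th):
    "offset cm and yaw for target TCP p, jaw heading th"
    x,M,t,s=pose(); o=M.T@(np.array(p)-x)*100; y=(t-th+180)%360-180
    return np.round(o,2),round(y,1)
if __name__=='__main__':
    import sys
    x,M,t,s=pose(); print('tcp',x.round(4),'th',round(t,1),'clock',round(s['clock'],2),'gap',round(s['finger_gap'],4),'F',np.round(s['wrist_force'],1))
    a=list(map(float,sys.argv[1:]))
    for i in range(0,len(a),4): print(*rel(a[i:i+3],a[i+3]))
E
python3 go.py .451 -.0086 .12 17
```

```text
tcp [0.1619 0.5512 0.2305] th 73.6 clock 0.1 gap 0.0852 F [-0.6  0.3 -0.5]
[ 11.11 -45.55  43.52] 56.6
```

Call:
servo_tool(
  increments=[
    {"offset":[0,-2.8,2.7],"yaw":3.5},
    {"offset":[0,-5.7,5.4],"yaw":7},
    {"offset":[0,-8.5,8.1],"yaw":10.5},
    {"offset":[1,-11.4,10.9],"yaw":14},
    {"offset":[1,-14.2,13.6],"yaw":17.5},
    {"offset":[2,-17,16.3],"yaw":21},
    {"offset":[2,-19.9,19],"yaw":24.5},
    {"offset":[3,-22.8,21.8],"yaw":28},
  ],
  claw=0.4,
)

```text
clock: 0.9
tcp_pos: [0.3077, 0.2703, 0.2017]
orientation: [0.655, 0.268, 0.654, -0.267]
wrist_force: [1.2, -0.6, -0.4]
finger_gap: 0.0345
```

```bash
python3 go.py .451 -.0086 .10 17
```

```text
tcp [0.3077 0.2703 0.2017] th 45.5 clock 0.9 gap 0.0345 F [ 1.2 -0.6 -0.4]
[10.16 -9.87 29.77] 28.5
```

Call:
servo_tool(
  increments=[
    {"offset":[1,-1.3,4],"yaw":4},
    {"offset":[2,-2.6,8],"yaw":8},
    {"offset":[3.5,-4,12],"yaw":12},
    {"offset":[5,-5.3,16],"yaw":16},
    {"offset":[6.5,-6.6,20],"yaw":20},
    {"offset":[8,-8,24],"yaw":24},
    {"offset":[9,-9,27.4],"yaw":27},
    {"offset":[10.16,-9.87,29.77],"yaw":28.5},
  ],
)

```text
clock: 1.7
tcp_pos: [0.4518, -0.0095, 0.0991]
orientation: [0.568, 0.421, 0.568, -0.421]
wrist_force: [0.2, -0.2, 0.9]
finger_gap: 0.0342
```

```bash
python3 go.py .451 -.0086 .10 17; python3 - <<'E'
from h import *
m,p,d=snap('wrist','w1'); print(m['vertical_fov'],np.round(m['world_from_camera'],3).tolist())
snap('side','s1'); snap('top','t1')
E
```

```text
tcp [ 0.4518 -0.0095  0.0991] th 16.9 clock 1.7 gap 0.0342 F [ 0.2 -0.2  0.9]
[-0.09 -0.05 -0.11] -0.1
65.70646984690485 [[0.957, -0.279, -0.084, 0.431], [0.291, 0.918, 0.27, 0.059], [0.001, -0.283, 0.959, 0.242], [0.0, 0.0, 0.0, 1.0]]
```

View pics/w1.png

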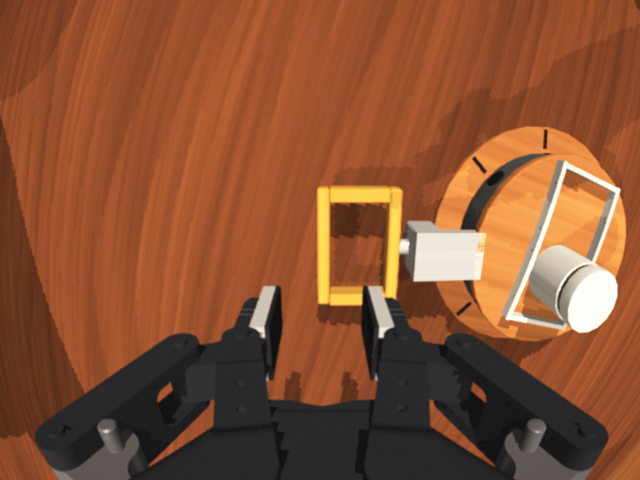

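View pics/s1.png

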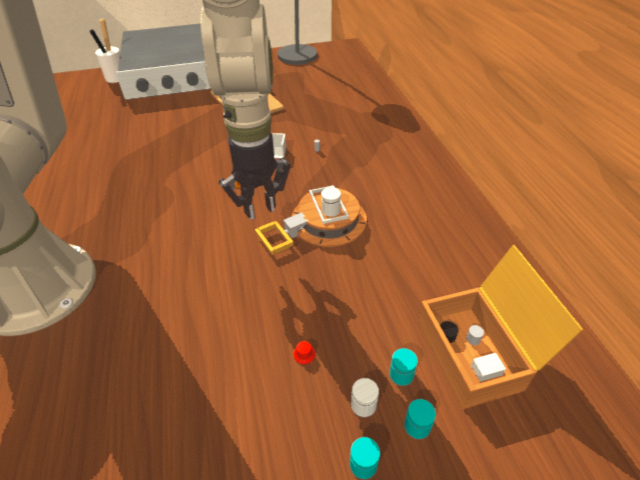

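```bash
cat >> h.py <<'E'
def wworld(z,u,v,zz):
    f=240/np.tan(np.radians(float(z['vertical_fov']))/2); T=z['world_from_camera']
    a=np.array([u-float(z['cx']),v-float(z['cy'])]);r=np.hypot(*a);t=r/f
    n=np.array([np.sin(t)*a[0]/r,-np.sin(t)*a[1]/r,-np.cos(t)]); w=T[:3,:3]@n
    return T[:3,3]+w*(zz-T[2,3])/w[2]
E
python3 - <<'E'
from h import *
z=load('w1')
for a in [(323,188),(323,245),(323,302),(395,190),(393,245),(391,297),(361,245),(358,192),(357,296)]: print(a,wworld(z,*a,.024).round(4))
E
python3 go.py .4505 -.0086 .012 17
```

```text
(323, 188) [0.4421 0.0277 0.024 ]
(323, 245) [ 0.4524 -0.006   0.024 ]
(323, 302) [ 0.4638 -0.0432  0.024 ]
(395, 190) [0.4836 0.0395 0.024 ]
(393, 245) [0.4941 0.0066 0.024 ]
(391, 297) [ 0.5055 -0.0273  0.024 ]
(361, 245) [0.4748 0.0008 0.024 ]
(358, 192) [0.4627 0.0316 0.024 ]
(357, 296) [ 0.4836 -0.0327  0.024 ]
tcp [ 0.4504 -0.0084  0.0986] th 17.0 clock 1.85 gap 0.034 F [ 0.2 -0.1  0.7]
[8.66 0.02 0.04] -0.0
```

Call:
servo_tool(
  increments=[
    {"offset":[2,0.1,0],"yaw":0},
    {"offset":[4,0.1,0],"yaw":0},
    {"offset":[6,0.1,0],"yaw":0},
    {"offset":[7.2,0.1,0],"yaw":0},
    {"offset":[8.2,0.1,0],"yaw":0},
    {"offset":[8.8,0.1,0],"yaw":0},
    {"offset":[8.8,0.1,0],"yaw":0},
    {"offset":[8.8,0.1,0],"yaw":0},
  ],
)

```text
clock: 2.65
tcp_pos: [0.452, -0.0068, 0.0121]
orientation: [0.569, 0.42, 0.569, -0.42]
wrist_force: [0.8, 0.1, 0.8]
finger_gap: 0.0342
```

Call:
servo_tool(
  increments=[
    {"offset":[0,0,0],"yaw":0},
    {"offset":[0,0,0],"yaw":0},
    {"offset":[0,0,0],"yaw":0},
    {"offset":[0,0,0],"yaw":0},
    {"offset":[0,0,0],"yaw":0},
    {"offset":[0,0,0],"yaw":0},
    {"offset":[0,0,0],"yaw":0},
    {"offset":[0,0,0],"yaw":0},
  ],
  claw=0,
  force=40,
)

```text
clock: 3.45
tcp_pos: [0.4523, -0.007, 0.0122]
orientation: [0.569, 0.42, 0.569, -0.42]
wrist_force: [-1.8, 0.7, 5.7]
finger_gap: 0.0066
```

```bash
python3 go.py; python3 - <<'E'
from h import *
snap('wrist','w2'); snap('side','s2')
E
```

```text
tcp [ 0.4523 -0.007   0.0122] th 17.1 clock 3.45 gap 0.0066 F [-1.8  0.7  5.7]
```

View pics/w2.png

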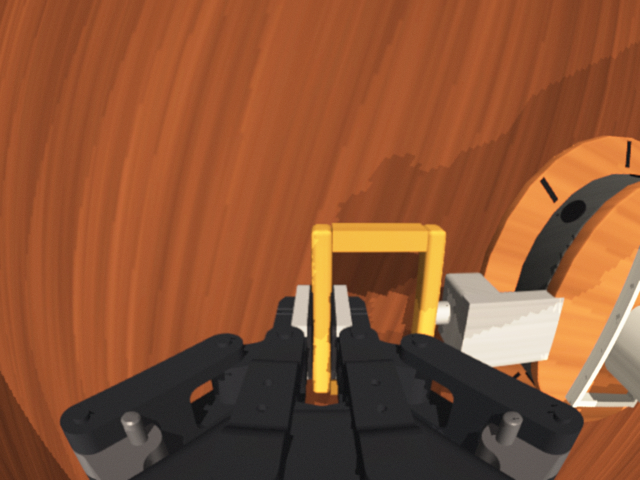

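Call:
servo_tool(
  increments=[
    {"offset":[0,-0.3,0],"yaw":0},
    {"offset":[0,-0.6,0],"yaw":0},
    {"offset":[0,-0.9,0],"yaw":0},
    {"offset":[0,-1.2,0],"yaw":0},
    {"offset":[0,-1.45,0],"yaw":0},
    {"offset":[0,-1.45,0],"yaw":0},
    {"offset":[0,-1.45,0],"yaw":0},
    {"offset":[0,-1.45,0],"yaw":0},
  ],
)

```text
clock: 4.35
tcp_pos: [0.4395, -0.0113, 0.0123]
orientation: [0.57, 0.421, 0.568, -0.419]
wrist_force: [5.3, 3.0, 2.6]
finger_gap: 0.0065
```

```bash
python3 go.py; python3 - <<'E'
from h import *
snap('wrist','w3')
E
```

```text
tcp [ 0.4395 -0.0113  0.0123] th 17.1 clock 4.35 gap 0.0065 F [5.3 3.  2.6]
```

View pics/w3.png

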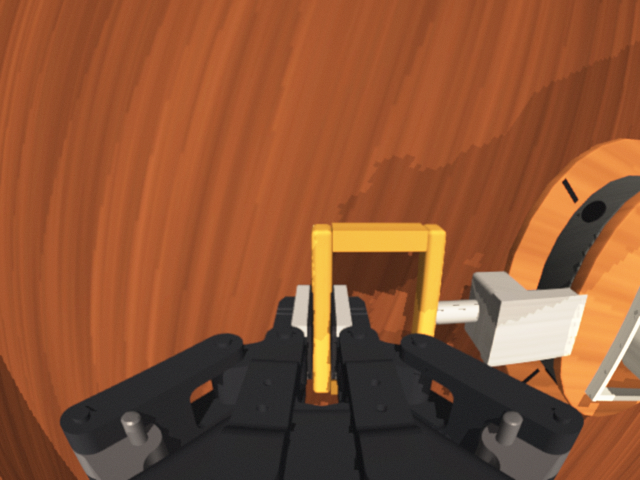

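Call:
servo_tool(
  increments=[
    {"offset":[0,0.02,0.83],"yaw":-2.8},
    {"offset":[0,0.08,1.66],"yaw":-5.6},
    {"offset":[0,0.18,2.48],"yaw":-8.4},
    {"offset":[0,0.32,3.3],"yaw":-11.2},
    {"offset":[0,0.51,4.11],"yaw":-14},
    {"offset":[0,0.72,4.9],"yaw":-16.8},
    {"offset":[0,1.0,5.72],"yaw":-19.7},
    {"offset":[0,1.3,6.5],"yaw":-22.5},
  ],
)

```text
clock: 5.2
tcp_pos: [0.4707, -0.0695, 0.0122]
orientation: [0.641, 0.301, 0.64, -0.3]
wrist_force: [5.1, 4.1, 5.4]
finger_gap: 0.007
```

```bash
python3 go.py; python3 - <<'E'
from go import *
x,M,t,s=pose();d=x[:2]-[.602,.0376];print(np.hypot(*d),np.degrees(np.arctan2(d[1],d[0]))+360)
E
```

```text
tcp [ 0.4707 -0.0695  0.0122] th 39.7 clock 5.2 gap 0.007 F [5.1 4.1 5.4]
0.1694403765473114 219.20210501845986
```

Radius held, 22.5° done; second half.

Call:
servo_tool(
  increments=[
    {"offset":[0,0.02,0.83],"yaw":-2.8},
    {"offset":[0,0.08,1.66],"yaw":-5.6},
    {"offset":[0,0.18,2.48],"yaw":-8.4},
    {"offset":[0,0.32,3.3],"yaw":-11.2},
    {"offset":[0,0.51,4.11],"yaw":-14},
    {"offset":[0,0.72,4.9],"yaw":-16.8},
    {"offset":[0,1.0,5.72],"yaw":-19.7},
    {"offset":[0,1.3,6.5],"yaw":-22.5},
  ],
)

```text
clock: 6.0
tcp_pos: [0.5216, -0.1108, 0.0122]
orientation: [0.687, 0.17, 0.686, -0.169]
wrist_force: [3.1, 4.8, 6.1]
finger_gap: 0.0063
```

```bash
python3 go.py; python3 - <<'E'
from go import *
x,M,t,s=pose();d=x[:2]-[.602,.0376];print(np.hypot(*d),np.degrees(np.arctan2(d[1],d[0]))+360)
E
```

```text
tcp [ 0.5216 -0.1108  0.0122] th 62.2 clock 6.0 gap 0.0063 F [3.1 4.8 6.1]
0.16872979167126634 241.55854244213626
```

Call:
servo_tool(
  increments=[
    {"offset":[0,0.2,0],"yaw":0},
    {"offset":[0,0.4,0],"yaw":0},
    {"offset":[0,0.6,0],"yaw":0},
    {"offset":[0,0.8,0],"yaw":0},
    {"offset":[0,1.0,0],"yaw":0},
    {"offset":[0,1.2,0],"yaw":0},
    {"offset":[0,1.3,0],"yaw":0},
    {"offset":[0,1.3,0],"yaw":0},
  ],
)

```text
clock: 6.8
tcp_pos: [0.527, -0.1005, 0.0122]
orientation: [0.686, 0.17, 0.686, -0.171]
wrist_force: [1.7, -1.1, 6.0]
finger_gap: 0.0065
```

```bash
python3 go.py; python3 - <<'E'
from h import *
snap('wrist','w4')
E
```

```text
tcp [ 0.527  -0.1005  0.0122] th 62.1 clock 6.8 gap 0.0065 F [ 1.7 -1.1  6. ]
```

View pics/w4.png

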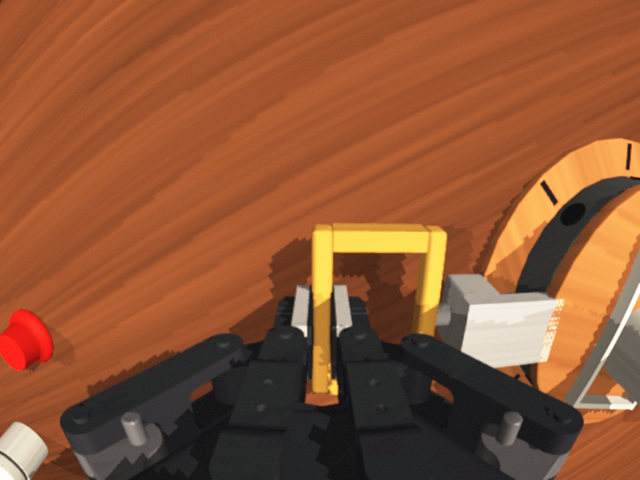

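Call:
servo_tool(
  increments=[
    {"offset":[0,0,0],"yaw":0},
    {"offset":[0,0,0],"yaw":0},
    {"offset":[0,0,0],"yaw":0},
    {"offset":[0,0,0],"yaw":0},
    {"offset":[-1,0,0],"yaw":0},
    {"offset":[-3,0,0],"yaw":0},
    {"offset":[-6,0,0],"yaw":0},
    {"offset":[-10,0,0],"yaw":0},
  ],
  claw=0.35,
)

```text
clock: 7.65
tcp_pos: [0.5255, -0.0993, 0.1118]
orientation: [0.685, 0.17, 0.688, -0.17]
wrist_force: [0.0, -0.6, 0.1]
finger_gap: 0.0299
```

```bash
python3 go.py .612 .028 .16 47; python3 - <<'E'
from h import *
snap('top','t5'); snap('side','s5')
a=cv2.imread('pics/t5.png')[190:320,220:340];b=cv2.imread('pics/s5.png')[160:290,230:400]
cv2.imwrite('pics/c5.png',np.hstack([cv2.resize(a,(369,400),interpolation=2),cv2.resize(b,(431,330),interpolation=2).repeat(1,0)if 0 else cv2.resize(b,(431,400),interpolation=2)]))
E
```

```text
tcp [ 0.5255 -0.0993  0.1118] th 62.1 clock 7.65 gap 0.0299 F [ 0.  -0.6  0.1]
[-4.83 15.3   1.68] 15.1
```

View pics/c5.png

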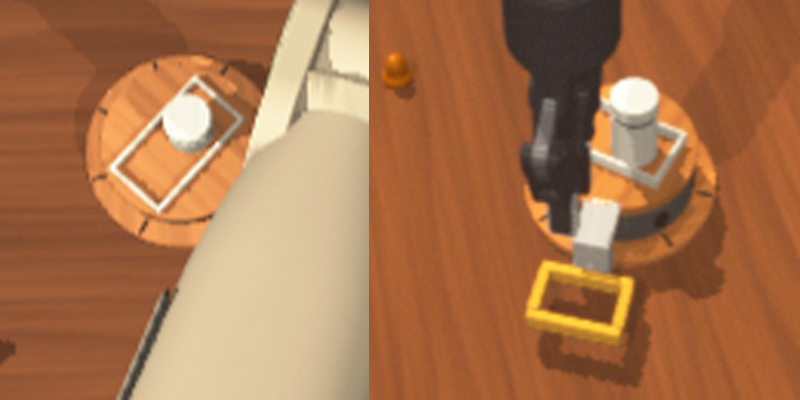

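```bash
python3 - <<'E'
from meas import *
r=stir('s5',(280,355,238,275))
c=np.array(r[0])/1000;d=c-[.602,.0376];print('rad',np.hypot(*d),'ang',np.degrees(np.arctan2(d[1],d[0]))%360)
r=stir('s1',(250,297,218,255));c=np.array(r[0])/1000;d=c-[.602,.0376];print('before: rad',np.hypot(*d),'ang',np.degrees(np.arctan2(d[1],d[0]))%360)
for fn,b in (('t5',(260,300,205,245)),('s5',(300,370,180,235))):
  z=load(fn);P=cloud(z);u0,u1,v0,v1=b
  s=P[v0:v1,u0:u1].reshape(-1,3);q=s[abs(s[:,2]-.088)<.004];print('old',len(q),((q.max(0)+q.min(0))/2).round(4),(q.max(0)-q.min(0)).round(3))
  q=s[(s[:,2]>.045)&(s[:,2]<.051)];print(len(q))
E
```

```text
s5 stirrup 240 ((537.6553955078125, -81.59017944335938), (50.355201721191406, 74.10253143310547), 61.39616012573242)
[[493.0, -86.0], [558.0, -121.0], [582.0, -77.0], [517.0, -42.0]] mean [ 0.535  -0.0844]
rad 0.13544935216897955 ang 241.63768778309185
s1 stirrup 239 ((471.55633544921875, -0.85186767578125), (50.47905731201172, 75.51538848876953), 17.320552825927734)
[[436.0, 28.0], [459.0, -44.0], [507.0, -29.0], [484.0, 43.0]] mean [ 0.4711 -0.0029]
before: rad 0.1359929988977099 ang 196.42433499150823
old 157 [0.6139 0.0287 0.0882] [0.04  0.038 0.007]
135
old 207 [0.6131 0.0294 0.0874] [0.038 0.04  0.007]
161
```

```bash
python3 go.py .6135 .029 .16 46.7
```

```text
tcp [ 0.5306 -0.101   0.1177] th 62.1 clock 7.75 gap 0.0299 F [0.1 0.3 1. ]
[-4.19 15.37  1.3 ] 15.4
```

Call:
servo_tool(
  increments=[
    {"offset":[-2,0,0],"yaw":2},
    {"offset":[-4.2,2.5,0.2],"yaw":5},
    {"offset":[-4.2,6,0.5],"yaw":8},
    {"offset":[-4.2,9.5,0.8],"yaw":11},
    {"offset":[-4.2,13,1.1],"yaw":14},
    {"offset":[-4.2,15.37,1.3],"yaw":15.4},
    {"offset":[-4.2,15.37,1.3],"yaw":15.4},
    {"offset":[-4.2,15.37,1.3],"yaw":15.4},
  ],
  claw=0.85,
)

```text
clock: 8.55
tcp_pos: [0.61, 0.0303, 0.1535]
orientation: [0.657, 0.26, 0.658, -0.26]
wrist_force: [-0.2, 0.7, 0.8]
finger_gap: 0.0724
```

```bash
python3 - <<'E'
from h import *
snap('wrist','w6')
E
python3 go.py .6135 .029 .058 46.7
```

```text
tcp [0.6097 0.0298 0.1535] th 46.8 clock 8.6 gap 0.0726 F [ 0.2  1.2 -0.2]
[9.55 0.21 0.33] 0.1
```

View pics/w6.png

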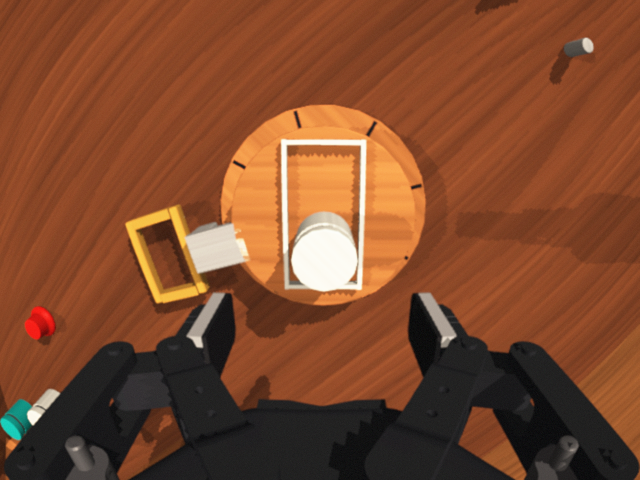

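Call:
servo_tool(
  increments=[
    {"offset":[1.5,0.2,0.3],"yaw":0},
    {"offset":[3,0.2,0.3],"yaw":0},
    {"offset":[5,0.2,0.3],"yaw":0},
    {"offset":[7,0.2,0.3],"yaw":0},
    {"offset":[8.5,0.2,0.3],"yaw":0},
    {"offset":[9.5,0.2,0.3],"yaw":0},
    {"offset":[9.5,0.2,0.3],"yaw":0},
    {"offset":[9.5,0.2,0.3],"yaw":0},
  ],
)

```text
clock: 9.4
tcp_pos: [0.6138, 0.0289, 0.0587]
orientation: [0.657, 0.261, 0.657, -0.261]
wrist_force: [-0.5, 0.6, -0.6]
finger_gap: 0.0725
```

Call:
servo_tool(
  increments=[
    {"offset":[0,0,0],"yaw":0},
    {"offset":[0,0,0],"yaw":0},
    {"offset":[0,0,0],"yaw":0},
    {"offset":[0,0,0],"yaw":0},
    {"offset":[0,0,0],"yaw":0},
    {"offset":[0,0,0],"yaw":0},
    {"offset":[0,0,0],"yaw":0},
    {"offset":[0,0,0],"yaw":0},
  ],
  claw=0.2,
  force=25,
)

```text
clock: 10.2
tcp_pos: [0.6147, 0.0293, 0.0598]
orientation: [0.658, 0.261, 0.657, -0.261]
wrist_force: [-0.9, -0.3, 6.9]
finger_gap: 0.0392
```

```bash
python3 go.py .579 .0593 .061 46.7
```

```text
tcp [0.6147 0.0293 0.0598] th 46.7 clock 10.2 gap 0.0392 F [-0.9 -0.3  6.9]
[-0.13 -0.26 -4.65] 0.0
```

Call:
servo_tool(
  increments=[
    {"offset":[-0.3,0,0],"yaw":0},
    {"offset":[-0.3,-0.1,-1],"yaw":0},
    {"offset":[-0.3,-0.2,-2],"yaw":0},
    {"offset":[-0.3,-0.2,-3],"yaw":0},
    {"offset":[-0.3,-0.2,-4],"yaw":0},
    {"offset":[-0.3,-0.2,-4.6],"yaw":0},
    {"offset":[-0.3,-0.2,-4.6],"yaw":0},
    {"offset":[-0.3,-0.2,-4.6],"yaw":0},
  ],
)

```text
clock: 11.0
tcp_pos: [0.579, 0.0598, 0.0618]
orientation: [0.657, 0.261, 0.657, -0.26]
wrist_force: [0.8, -0.8, -0.7]
finger_gap: 0.0393
```

Call:
servo_tool(
  increments=[
    {"offset":[0.1,0,0],"yaw":0},
    {"offset":[0.2,0,0],"yaw":0},
    {"offset":[0.25,0,0],"yaw":0},
    {"offset":[0.25,0,0],"yaw":0},
    {"offset":[0.25,0,0],"yaw":0},
    {"offset":[0.25,0,0],"yaw":0},
    {"offset":[0.25,0,0],"yaw":0},
    {"offset":[0.25,0,0],"yaw":0},
  ],
)

```text
clock: 11.8
tcp_pos: [0.5794, 0.0592, 0.0598]
orientation: [0.658, 0.261, 0.657, -0.261]
wrist_force: [-0.7, -0.0, 5.4]
finger_gap: 0.0395
```

```bash
python3 go.py;  python3 - <<'E'
from h import *
snap('wrist','w7');snap('side','s7')
cv2.imwrite('pics/c7.png',cv2.resize(cv2.imread('pics/s7.png')[140:270,230:400],None,fx=4.4,fy=4.4,interpolation=2))
E
```

```text
tcp [0.5794 0.0592 0.0598] th 46.7 clock 11.8 gap 0.0395 F [-0.7 -0.   5.4]
```

View pics/w7.png

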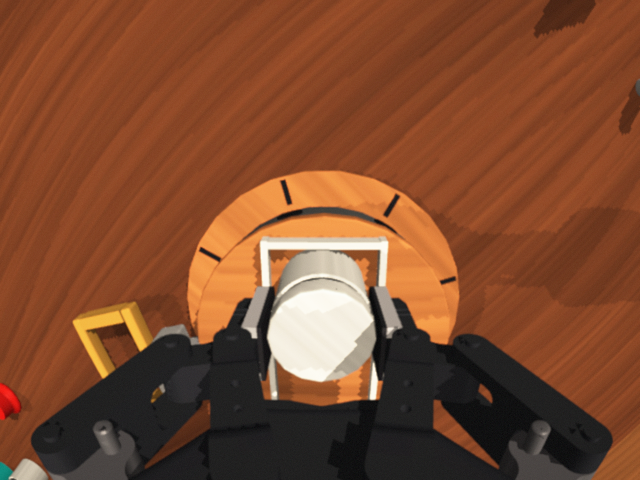

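View pics/c7.png

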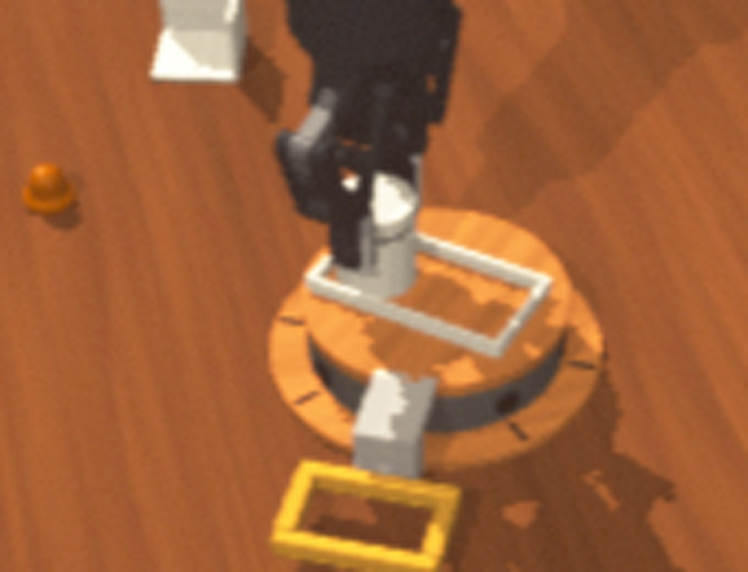

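Call:
servo_tool(
  increments=[
    {"offset":[0,0,0],"yaw":0},
    {"offset":[0,0,0],"yaw":0},
    {"offset":[0,0,0],"yaw":0},
    {"offset":[0,0,0],"yaw":0},
    {"offset":[-1,0,0],"yaw":0},
    {"offset":[-4,0,0],"yaw":0},
    {"offset":[-8,0,0],"yaw":0},
    {"offset":[-11,0,0],"yaw":0},
  ],
  claw=0.7,
)

```text
clock: 12.7
tcp_pos: [0.5794, 0.0595, 0.172]
orientation: [0.658, 0.261, 0.657, -0.26]
wrist_force: [1.3, 0.1, -0.0]
finger_gap: 0.0602
```

```bash
python3 go.py .545 -.386 .16 95 ;  python3 - <<'E'
from h import *
snap('wrist','w8');snap('side','s8')
z=load('s8');P=cloud(z);s=P[150:240,290:370].reshape(-1,3);q=s[abs(s[:,2]-.088)<.004]
q=q[(abs(q[:,0]-.58)<.05)&(abs(q[:,1]-.06)<.05)]
c=((q.max(0)+q.min(0))/2);print(len(q),c.round(4),(q.max(0)-q.min(0)).round(3));d=c[:2]-[.5627,.0746];print(d@[.728,-.686],d@[.686,.728])
E
```

```text
tcp [0.5794 0.0595 0.172 ] th 46.7 clock 12.7 gap 0.0602 F [ 1.3  0.1 -0. ]
[  1.19 -34.8   28.03] -48.3
191 [0.579  0.0594 0.0877] [0.038 0.04  0.007]
0.022273110288013633 0.00012841362564593837
```

View pics/w8.png

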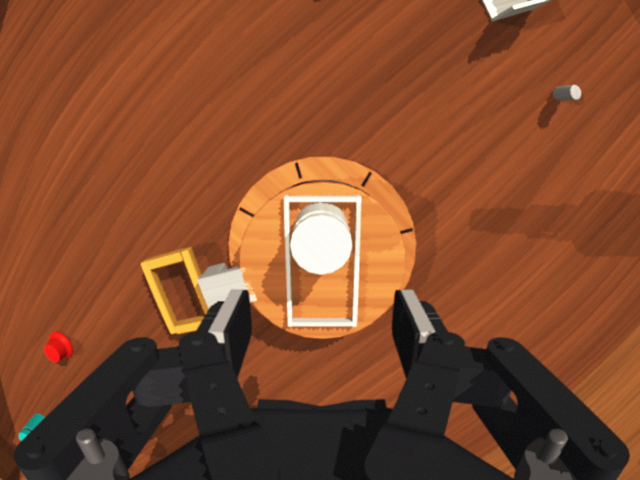

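```bash
python3 go.py .545 -.387 .17 -7.5
```

```text
tcp [0.5822 0.0595 0.1751] th 46.7 clock 12.8 gap 0.06 F [ 1.7 -0.2 -0. ]
[  0.49 -35.06  27.89] 54.2
```

Call:
servo_tool(
  increments=[
    {"offset":[0,-2.5,2],"yaw":4},
    {"offset":[0,-5.5,4.4],"yaw":8},
    {"offset":[0,-8.5,6.8],"yaw":12},
    {"offset":[0,-11.5,9.1],"yaw":17},
    {"offset":[0,-14.5,11.5],"yaw":22},
    {"offset":[0,-17.5,13.9],"yaw":27},
    {"offset":[0,-20.5,16.3],"yaw":32},
    {"offset":[0,-23.5,18.7],"yaw":37},
  ],
)

```text
clock: 13.6
tcp_pos: [0.5535, -0.2412, 0.1689]
orientation: [0.54, 0.457, 0.54, -0.457]
wrist_force: [0.1, -0.6, 0.3]
finger_gap: 0.0593
```

```bash
python3 go.py .545 -.387 .13 -7.5
```

```text
tcp [ 0.5535 -0.2412  0.1689] th 9.5 clock 13.6 gap 0.0593 F [ 0.1 -0.6  0.3]
[ 3.88 -3.25 14.24] 17.0
```

Call:
servo_tool(
  increments=[
    {"offset":[0.5,-0.7,3],"yaw":4},
    {"offset":[1.3,-1.4,6],"yaw":8},
    {"offset":[2.2,-2.1,9],"yaw":12},
    {"offset":[3,-2.7,12],"yaw":15},
    {"offset":[3.6,-3.1,13.6],"yaw":17},
    {"offset":[3.88,-3.25,14.24],"yaw":17},
    {"offset":[3.88,-3.25,14.24],"yaw":17},
    {"offset":[3.88,-3.25,14.24],"yaw":17},
  ],
)

```text
clock: 14.4
tcp_pos: [0.5462, -0.3845, 0.1306]
orientation: [0.467, 0.531, 0.468, -0.53]
wrist_force: [-0.8, -0.2, -0.2]
finger_gap: 0.06
```

```bash
python3 - <<'E'
from h import *
snap('wrist','w9')
z=load('w9')
E
python3 go.py .545 -.387 .02 -7.5
```

```text
tcp [ 0.5465 -0.3844  0.1309] th -7.2 clock 14.45 gap 0.0598 F [-0.3 -0.2 -0.7]
[11.09 -0.11  0.28] 0.3
```

View pics/w9.png

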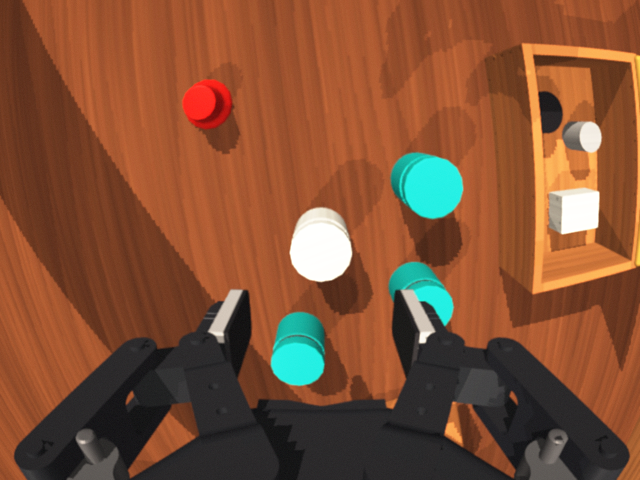

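```bash
python3 - <<'E'
from h import *
z=load('w9')
for a in [(321,250),(427,195),(435,305),(298,362)]: print(a,wworld(z,*a,.048).round(4))
E
```

```text
(321, 250) [ 0.5463 -0.3867  0.048 ]
(427, 195) [ 0.6171 -0.3591  0.048 ]
(435, 305) [ 0.6201 -0.4371  0.048 ]
(298, 362) [ 0.5188 -0.4704  0.048 ]
```

Call:
servo_tool(
  increments=[
    {"offset":[2,-0.05,0.25],"yaw":0},
    {"offset":[4,-0.05,0.25],"yaw":0},
    {"offset":[6,-0.05,0.25],"yaw":0},
    {"offset":[8,-0.05,0.25],"yaw":0},
    {"offset":[10,-0.05,0.25],"yaw":0},
    {"offset":[11.1,-0.05,0.25],"yaw":0},
    {"offset":[11.1,-0.05,0.25],"yaw":0},
    {"offset":[11.1,-0.05,0.25],"yaw":0},
  ],
)

```text
clock: 15.25
tcp_pos: [0.5459, -0.3878, 0.0202]
orientation: [0.468, 0.531, 0.467, -0.53]
wrist_force: [0.1, -0.3, 0.7]
finger_gap: 0.0597
```

Call:
servo_tool(
  increments=[
    {"offset":[0,0,0],"yaw":0},
    {"offset":[0,0,0],"yaw":0},
    {"offset":[0,0,0],"yaw":0},
    {"offset":[0,0,0],"yaw":0},
    {"offset":[0,0,0],"yaw":0},
    {"offset":[0,0,0],"yaw":0},
    {"offset":[0,0,0],"yaw":0},
    {"offset":[0,0,0],"yaw":0},
  ],
  claw=0.2,
  force=25,
)

```text
clock: 16.05
tcp_pos: [0.5462, -0.3887, 0.021]
orientation: [0.468, 0.531, 0.466, -0.53]
wrist_force: [-0.1, 0.2, 5.3]
finger_gap: 0.0398
```

Call:
servo_tool(
  increments=[
    {"offset":[-1,0,0],"yaw":0},
    {"offset":[-3,0,0],"yaw":0},
    {"offset":[-6,0,0],"yaw":0},
    {"offset":[-9,0,0],"yaw":0},
    {"offset":[-12,0,0],"yaw":0},
    {"offset":[-14,0,0],"yaw":0},
    {"offset":[-14,0,0],"yaw":0},
    {"offset":[-14,0,0],"yaw":0},
  ],
)

```text
clock: 16.85
tcp_pos: [0.5452, -0.3881, 0.1592]
orientation: [0.467, 0.531, 0.467, -0.531]
wrist_force: [0.4, -0.5, -1.3]
finger_gap: 0.0395
```

```bash
python3 - <<'E'
from h import *
snap('wrist','w10')
E
python3 go.py .6135 .0267 .16 46.7
```

```text
tcp [ 0.5447 -0.3876  0.158 ] th -7.3 clock 16.9 gap 0.0393 F [-0.2  0.  -1.9]
[ -0.15   1.57 -41.97] -54.0
```

View pics/w10.png

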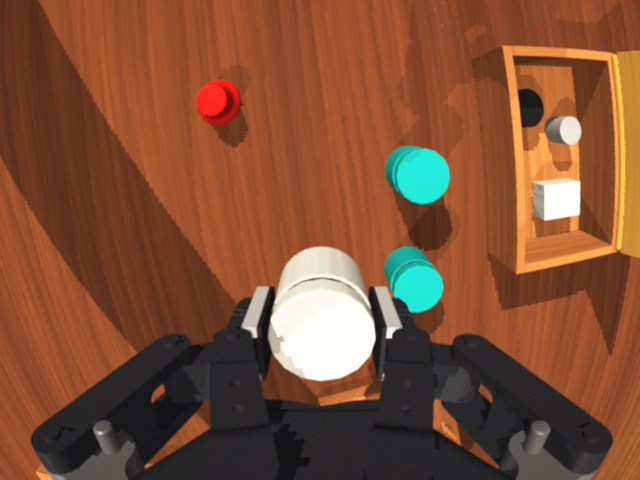

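Call:
servo_tool(
  increments=[
    {"offset":[0,0.1,-2],"yaw":-4},
    {"offset":[0,0.2,-5],"yaw":-9},
    {"offset":[0,0.3,-8],"yaw":-14},
    {"offset":[0,0.4,-11.5],"yaw":-19},
    {"offset":[0,0.6,-15],"yaw":-24},
    {"offset":[0,0.7,-18.5],"yaw":-29},
    {"offset":[0,0.8,-22],"yaw":-34},
    {"offset":[0,1,-25.5],"yaw":-38},
  ],
)

```text
clock: 17.7
tcp_pos: [0.5862, -0.1345, 0.1571]
orientation: [0.614, 0.349, 0.617, -0.349]
wrist_force: [0.8, -0.6, -1.8]
finger_gap: 0.0396
```

```bash
python3 go.py .6135 .0267 .13 46.7
```

```text
tcp [ 0.5862 -0.1345  0.1571] th 30.9 clock 17.7 gap 0.0396 F [ 0.8 -0.6 -1.8]
[  2.72  10.63 -12.42] -15.8
```

Call:
servo_tool(
  increments=[
    {"offset":[0.2,1.9,-2.2],"yaw":-3},
    {"offset":[0.5,4,-4.6],"yaw":-6},
    {"offset":[0.9,6,-7],"yaw":-9},
    {"offset":[1.4,8,-9.4],"yaw":-12},
    {"offset":[2,9.6,-11.3],"yaw":-14.5},
    {"offset":[2.7,10.6,-12.4],"yaw":-15.8},
    {"offset":[2.7,10.6,-12.4],"yaw":-15.8},
    {"offset":[2.7,10.6,-12.4],"yaw":-15.8},
  ],
)

```text
clock: 18.5
tcp_pos: [0.6145, 0.0241, 0.1311]
orientation: [0.656, 0.262, 0.658, -0.262]
wrist_force: [0.8, 0.2, -1.7]
finger_gap: 0.0395
```

```bash
python3 - <<'E'
from h import *
snap('wrist','w11')
E
python3 go.py .6137 .0266 .064 46.7
```

```text
tcp [0.6148 0.0236 0.1317] th 46.5 clock 18.55 gap 0.0389 F [ 0.  -0.7 -1.2]
[ 6.77  0.15 -0.29] -0.2
```

View pics/w11.png

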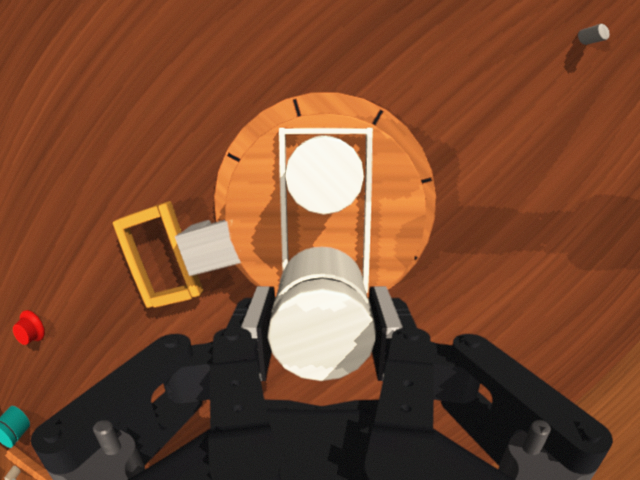

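Call:
servo_tool(
  increments=[
    {"offset":[0,0.15,-0.2],"yaw":0},
    {"offset":[0,0.15,-0.2],"yaw":0},
    {"offset":[1,0.15,-0.2],"yaw":0},
    {"offset":[2,0.15,-0.2],"yaw":0},
    {"offset":[3,0.15,-0.2],"yaw":0},
    {"offset":[3.5,0.15,-0.2],"yaw":0},
    {"offset":[3.5,0.15,-0.2],"yaw":0},
    {"offset":[3.5,0.15,-0.2],"yaw":0},
  ],
)

```text
clock: 19.35
tcp_pos: [0.6148, 0.0269, 0.0972]
orientation: [0.657, 0.262, 0.657, -0.262]
wrist_force: [-0.5, 0.0, -1.2]
finger_gap: 0.0393
```

```bash
python3 go.py .6137 .0266 .061 46.7
```

```text
tcp [0.6148 0.0269 0.0972] th 46.5 clock 19.35 gap 0.0393 F [-0.5  0.  -1.2]
[ 3.62 -0.1  -0.06] -0.2
```

Call:
servo_tool(
  increments=[
    {"offset":[0.8,-0.1,0],"yaw":0},
    {"offset":[1.6,-0.1,0],"yaw":0},
    {"offset":[2.4,-0.1,0],"yaw":0},
    {"offset":[3,-0.1,0],"yaw":0},
    {"offset":[3.4,-0.1,0],"yaw":0},
    {"offset":[3.65,-0.1,0],"yaw":0},
    {"offset":[3.65,-0.1,0],"yaw":0},
    {"offset":[3.65,-0.1,0],"yaw":0},
  ],
)

```text
clock: 20.15
tcp_pos: [0.6144, 0.0261, 0.061]
orientation: [0.657, 0.262, 0.657, -0.262]
wrist_force: [0.2, -0.3, -0.7]
finger_gap: 0.0394
```

```bash
python3 go.py; python3 - <<'E'
from h import *
snap('wrist','w12')
E
```

```text
tcp [0.6144 0.0261 0.061 ] th 46.5 clock 20.15 gap 0.0394 F [ 0.2 -0.3 -0.7]
```

View pics/w12.png

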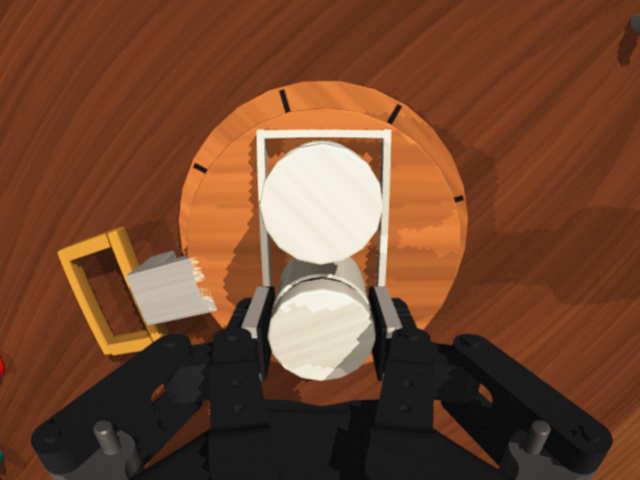

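Inside the lane, nearly on the floor (force still −0.7 N). Lower a little more until it touches, then release.

Call:
servo_tool(
  increments=[
    {"offset":[0.05,0,0],"yaw":0},
    {"offset":[0.1,0,0],"yaw":0},
    {"offset":[0.15,0,0],"yaw":0},
    {"offset":[0.15,0,0],"yaw":0},
    {"offset":[0.15,0,0],"yaw":0},
    {"offset":[0.15,0,0],"yaw":0},
    {"offset":[0.15,0,0],"yaw":0},
    {"offset":[0.15,0,0],"yaw":0},
  ],
)

```text
clock: 21.0
tcp_pos: [0.6144, 0.0261, 0.0609]
orientation: [0.657, 0.262, 0.656, -0.262]
wrist_force: [-3.2, -0.7, 7.8]
finger_gap: 0.0396
```

Contact (7.8 N). Release and rise.

Call:
servo_tool(
  increments=[
    {"offset":[0,0,0],"yaw":0},
    {"offset":[0,0,0],"yaw":0},
    {"offset":[0,0,0],"yaw":0},
    {"offset":[0,0,0],"yaw":0},
    {"offset":[-0.5,0,0],"yaw":0},
    {"offset":[-2,0,0],"yaw":0},
    {"offset":[-5,0,0],"yaw":0},
    {"offset":[-9,0,0],"yaw":0},
  ],
  claw=0.7,
)

```text
clock: 21.8
tcp_pos: [0.6126, 0.0262, 0.1486]
orientation: [0.655, 0.262, 0.658, -0.262]
wrist_force: [1.2, -0.2, 0.4]
finger_gap: 0.0601
```

Call:
servo_tool(
  increments=[
    {"offset":[-2,0,-2],"yaw":0},
    {"offset":[-4,0,-4],"yaw":0},
    {"offset":[-6,0,-7],"yaw":0},
    {"offset":[-6,0,-10],"yaw":0},
    {"offset":[-6,0,-13],"yaw":0},
    {"offset":[-6,0,-16],"yaw":0},
    {"offset":[-6,0,-18],"yaw":0},
    {"offset":[-6,0,-18],"yaw":0},
  ],
)

```text
clock: 22.6
tcp_pos: [0.4816, 0.1514, 0.21]
orientation: [0.657, 0.261, 0.657, -0.261]
wrist_force: [1.2, -0.2, 1.1]
finger_gap: 0.0598
```

```bash
python3 - <<'E'
from meas import *
for n in ('top','side','wrist'): snap(n,n+'F')
r=stir('sideF',(280,355,238,275))
c=np.array(r[0])/1000;d=c-[.602,.0376];print('rad',np.hypot(*d),'ang',np.degrees(np.arctan2(d[1],d[0]))%360)
for fn in ('topF','sideF'):
  P=cloud(load(fn)).reshape(-1,3);s=P[abs(P[:,2]-.088)<.0035]
  for n,c0 in (('old',(.579,.059)),('new',(.6144,.0265))):
    q=s[np.hypot(s[:,0]-c0[0],s[:,1]-c0[1])<.0235]
    if len(q)<30: print(fn,n,len(q)); continue
    c=(q.max(0)+q.min(0))/2;d=c[:2]-[.5627,.0746];print(fn,n,len(q),c.round(4),(q.max(0)-q.min(0)).round(3),'lane',round(d@[.728,-.686],4),round(d@[.686,.728],4),'zmed',np.median(q[:,2]).round(4))
a=cv2.imread('pics/topF.png')[190:320,140:340];b=cv2.imread('pics/sideF.png')[120:290,210:400]
cv2.imwrite('pics/cF.png',np.vstack([cv2.resize(a,(460,299),interpolation=2),cv2.resize(b,(460,301),interpolation=2)]))
E
python3 go.py
```

```text
sideF stirrup 184 ((537.5869140625, -81.54991912841797), (50.35397720336914, 73.9466323852539), 61.40274429321289)
[[493.0, -86.0], [558.0, -121.0], [582.0, -77.0], [517.0, -42.0]] mean [ 0.5312 -0.0823]
rad 0.13544647971911375 ang 241.60410616778523
topF old 150 [0.579  0.0592 0.088 ] [0.038 0.038 0.007] lane 0.0224 -0.0 zmed 0.0883
topF new 137 [0.614  0.0261 0.0881] [0.039 0.038 0.007] lane 0.0706 -0.0001 zmed 0.0879
sideF old 183 [0.5793 0.0583 0.088 ] [0.039 0.041 0.006] lane 0.0233 -0.0005 zmed 0.0884
sideF new 197 [0.6147 0.0266 0.0877] [0.038 0.041 0.006] lane 0.0708 0.0007 zmed 0.0883
tcp [0.4842 0.1497 0.2098] th 46.5 clock 22.75 gap 0.0598 F [-0.  -0.2  0.2]
```

View pics/cF.png

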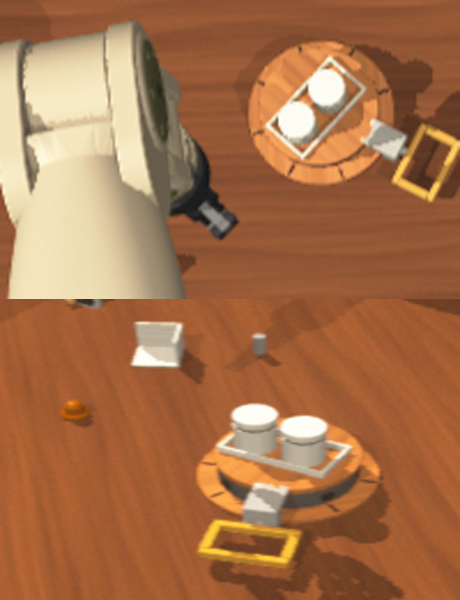

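View pics/sideF.png

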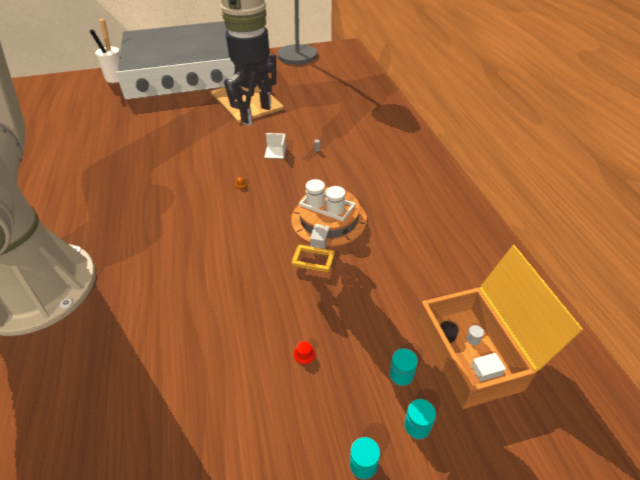

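```bash
python3 -c "
from workcell import env
print(env.hand_in())"
```

```text
the job is handed in; nothing more can be done
None
```

I pulled the index pin out by about 13 mm, pinching the stirrup's outer bar. I turned the stand one hole anticlockwise and let the pin back in. Then I moved the old canister to the front lip and set the white spare upright behind it. I handed the job in at about 22.8 s, and no verdict is reported.

My last checks, from the top and side images:
- **Stand and pin:** the stand turned about 45.2°. The stirrup eye is at 135.4 mm from the axis, against 136.0 mm before, so the pin is home.
- **Old canister:** its centre is 22.4 mm (top) or 23.3 mm (side) behind the lip, and within 0.5 mm sideways. That leaves about 2–3 mm to the lip; I did not push it into contact, but it is within the 8 mm allowed.
- **Spare canister:** it stands at about 70.7 mm, and within 1 mm sideways.
- **Both canisters:** their tops are at 88 mm, so both stand upright on the lane floor.
- **Bystanders:** the knob, corner piece, lens, standoff and turquoise look-alikes look unmoved in the final side picture. I compared these by eye only.

No check failed. The top and side cameras differed by at most 1 mm.

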